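Put the spoon back and hand the cook the turner

ROBOT

A 6-joint arm with a two-finger parallel gripper is mounted at the origin on the work surface. World frame = base frame: x ahead of the robot, y to its left, z up, the work surface at z = 0. Lengths are in m, angles in rad, forces in N, time in s.
With the tool pointing down it reaches from about 0.375 to 0.9 m from the base axis. Payload 3.1 kg.
Tool frame: the origin (TCP) lies midway between the tips of the shut fingers; the grasp point (between the pads) lies 19 mm behind it; z points along the fingers, y is the line along which they close (so a half turn about z gives the same grasp; the last joint's range is limited). The gripper opens to 85 mm and grips with 20 to 120 N. Pads are 22 mm wide; open, the fingers measure 114 mm over their backs; the gripper's body (76 mm by 85 mm) begins 54 mm behind the grasp point. The pads swing forward as they close: fully open they stand 13 mm farther back than shut.
Start: joints at [-1.415, 0.527, 1.433, -0, 1.181, -0.178], TCP at [0.205, -0.59, 0.231] pointing down, gripper open.
Joint ranges: [-3.08, 3.08], [-0.75, 2.2], [0.22, 2.44], [-1.43, 4.57], [0, 2.65], [-2.85, 2.85]. Speed limits (rad/s): [2.79, 2.79, 3.14, 3.14, 3.14, 3.14].

INTERFACE

Orientations are given as a unit quaternion [x, y, z, w].
In Python, from station import manip gives the robot as it stands.
- The arm moves only by the tool step_arm, never from a script. Its argument "targets" is text: rows parted by semicolons, each of 4 numbers parted by spaces: the shift along the tool's x, y, z in mm, then the turn about the tool's z in degrees. A call has 1 to 12 rows; each row is the pose to reach, as a shift and turn from the pose commanded when the call began, along the tool's axes at that moment; what a row does not reach only later rows make up. A row lasts 1/10 s, in which the tool goes at most 50 mm and 8.59 degrees, less where a joint would pass 70% of its speed; a pose out of reach is approached as far as the arm can. A call with a gripper value outside its range is refused whole. "gripper" is the closure, from 0 (fully open) to 1 (shut), set as the call begins (left out, the last holds). The fingers move at their own pace and stop on an object; "squeeze" is the grip in N (left out, the last holds). Time passes only in rows, so rows that repeat a pose let the fingers close. It gives the time, the measured TCP pose, the force, the opening and the grip force at its end, in the units of the state.
- manip.sense(): the state, without advancing time (a new reading comes with each control period).
- manip.snapshot(name): name is "side" or "top" or "wrist"; returns the picture (384x512x3 uint8, red, green, blue); there is no depth.
- manip.get_calibration(name): a dict with "fov_y" (degrees; the focal length in pixels is half the picture's height over the tangent of half this angle, whatever the lens; pixels are square), "cx", "cy" (the principal point, pixels), "k1" (the pictures are not rectified: a ray, as slopes to the right and down, at radius r is drawn at 1 + k1 r^2 times it, then the intrinsics apply), "extrinsics" (4x4, takes a point from camera to world coordinates); the wrist camera has in their place "tool_from_camera" (4x4, takes a point from camera to tool coordinates, whose origin is the TCP and whose axes are the flange's). Camera axes: x right, y down, z forward; pixel columns grow to the right and rows downward; lengths in m; the calibration is good to about 2 mm. A picture is of the moment at which its call begins: read the wrist's pose just before it. get_calibration takes no time and is no camera call.
- manip.sign_off(): hands the job in; it is judged then, once.
Trained networks look in the newest picture that a camera, given by its name, has taken for a name from the list of things; names that differ only in an ending like _2 or _b are one class to them, and where a whole thing is asked for, a point or a joint stands for the part that bears it (a point fixed in the world has none). Each returns a list of dicts, best first, with "p" (0 to 1); they miss things now and then, are a little off and sometimes report something else, mostly with a low value. They report only what shows in the picture. A call takes as long as a camera call.
- manip.recognise(camera, query): "position" ([column, row] in pixels, amid what is visible of it).
- manip.masks_of(camera, query): "pixels" (384x512 bool, what is visible of it) and "position" ([column, row] in pixels, amid what is visible of it).
- manip.mark_of(camera, query): "position" ([column, row] in pixels: a listed point, or the origin of a listed thing).
The state is a dict: "t": time; "q": joint angles; "qd": joint speeds; "tau": joint torques, N m; "tcp_pos": TCP position; "tool_rot": TCP orientation; "force": force on the tool from outside, world axes, zero at the start; "ft_torque": the same for the moment, N m; "finger_gap": opening from 0.0 (shut) to 1.0 (fully open); "gripper_force": force on a finger pad.
Only numpy, scipy, OpenCV 4.12 (cv2) and the standard library are available. Lean on these libraries where they do the work, as an engineer would, in place of code of your own. Each camera call takes 0.05 s, during which the arm holds its last target. There are 200 camera calls.

TASK

The cook is done with the dark wooden spoon on the chopping board: lay it, without dropping it, flat and bowl upwards in the empty compartment of the white tray (the one with the cork pad), its handle pointing the same way as the handles of the other two utensils, and let go of it. Then take the blue-handled turner out of the tray by its steel shank, leaving its handle free for the cook, and hold it level, right way up, its shank about 20 cm above the middle of the board's broad part, lying along the board with its handle pointing the same way as the board's handle. Finish while still holding it there, and leave all the other things where they are.

Things in the scene. Friction and masses are not known exactly. Their poses are not given: they have to be found in the camera images.
- tray: white open cutlery tray, fixed to the counter, 345 (its x) by 290 (its y) by 38 high, walls and floor 5 thick. Two dividers along its x, as high as the rim, make three compartments, each 335 long and 90 wide, centred at y = -95, 0 and +95 of the tray. Origin: centre of its underside, on the counter. Its x axis points to the side where the utensils' handles lie (away from the robot, give or take 15 degrees)
- pad: thin cork pad, fixed, on the floor of the tray's empty compartment (which of the three varies); 260 by 70 by 2 thick. Origin: centre of its underside, on the tray's floor, 5 above the counter, within about 4 of the compartment's centre line and 10 to 30 short of the compartment's middle (towards the tray's -x). Axes as the tray's, within 2 degrees. A spoon whose centre of mass is over the pad's origin lies wholly within the compartment
- spoon_mid (a point): dark brown wooden spoon that lies loose, bowl upwards, on the chopping board, about 50 g; this point is at its centre of mass, on the straight handle (a bar 11 wide, 13 high), half-way up, 6.5 above the underside. x axis points along the handle to its end, z up out of the bowl. The handle ends 152 away in +x; the round bowl (56 across, 15 high, flush with the handle underneath) is centred 77 away in -x and ends 105 away
- spoon_end (a point): end of the dark spoon's handle, half-way up (152 in +x from spoon_mid)
- spoon: the dark spoon: as spoon_mid, but the origin is on its underside below the centre of mass
- turner_mid (a point): turner (slotted spatula) with a steel blade and blue plastic handle, about 110 g, loose, lying in a compartment of the tray; this point is at its centre of mass, at the middle of the steel shank, 10 above the underside. x axis points to the handle's end, z up. The bare shank, 10 wide, runs from -29 to +36 in x and from 4 to 16 above the underside; the blue handle (22 wide, 16 high) runs from +36 to +166; the flat blade (66 wide, 4 thick) from -29 to -124
- turner_handle (a point): middle of the turner's blue handle, 101 in +x from turner_mid
- turner: the turner: as turner_mid, but the origin is on its underside
- board: light wooden paddle chopping board, fixed to the counter, 18 thick: broad part 300 (x) by 180 (y), and a handle 42 wide that runs from 145 to 265 in +x. Origin: centre of the broad part's underside, on the counter; x axis points along its handle (to the robot's left, give or take 18 degrees), z up
- mate_mid (a point): light wooden spoon, same make and sizes as the dark one, lying loose in a compartment of the tray; to be left there. Point and axes as spoon_mid
- mug: blue mug, 82 across, 95 high, to be left alone; origin at the centre of its underside
- mill: dark wooden pepper mill, 58 across, 165 high, to be left alone; origin at the centre of its underside
- jar: amber glass jar with a red lid, 68 across, 100 high, to be left alone; origin at the centre of its underside
- salt: white salt cellar, 48 across, 86 high, to be left alone; origin at the centre of its underside
- bowl: white bowl, 120 across, 50 high, to be left alone; origin at the centre of its underside

How it is judged:
By the outcome, as a careful person would: the job done as asked, in the order asked, and still so for the second after the job is handed in, while the arm keeps its last pose, push and grip.
It also fails if it takes over 54 s, if anything falls off the work surface, if the arm or the gripper's body presses on something with over 40 N, if the wrist force passes 120 N, or if a joint passes its speed limit or range.

## Working session

There is one attempt and no reset: what is moved stays moved. The work goes in short steps, Python scripts to look and compute and a tool call to move; the robot and the scene stay as the last step left them, time stands still between calls to the robot, and variables do not carry over. Pictures are saved under pics/ and viewed, at most 10 in all, crops included, and the job is handed in when it is done.

Besides the shell and the picture viewer there is one more tool, called after "Request:" as name(argument=value, ...) on one line, values as JSON. step_arm: Moves the arm, as the interface text tells. Its arguments: {"type":"object","properties":{"targets":{"type":"string"},"gripper":{"type":"number"},"squeeze":{"type":"number"}},"required":["targets"]}

```bash
mkdir -p pics
cat > h.py <<'E'
import numpy as np, cv2
from scipy.spatial.transform import Rotation as R
from station import manip
def cam(name):
    c=manip.get_calibration(name); f=192/np.tan(np.radians(c["fov_y"])/2)
    if "extrinsics" in c: T=np.array(c["extrinsics"])
    else:
        s=manip.sense(); A=np.eye(4); A[:3,:3]=R.from_quat(s["tool_rot"]).as_matrix(); A[:3,3]=s["tcp_pos"]
        T=A@np.array(c["tool_from_camera"])
    return f,c,T
def p2w(C,px,z):
    f,c,T=C; d=(np.array(px,float)-[c["cx"],c["cy"]])/f; u=d.copy()
    for _ in range(30): u=d/(1+c["k1"]*(u@u))
    r=T[:3,:3]@[u[0],u[1],1]; o=T[:3,3]
    return o+r*(z-o[2])/r[2]
def snap(name,save=None):
    C=cam(name); im=manip.snapshot(name)
    if save: cv2.imwrite("pics/"+save+".png",im[:,:,::-1])
    return C,im
def marks(name,C,zs):
    out={}
    for q,z in zs.items():
        r=manip.mark_of(name,q)
        for d in r[:2]:
            w=p2w(C,d["position"],z); out.setdefault(q,w)
            print(name,q,round(d["p"],2),np.round(d["position"]),np.round(w*1000,1))
    return out
E
python3 - <<'E'
from h import *
zs=dict(tray=0,pad=.005,spoon_mid=.0245,spoon_end=.0245,turner_mid=.015,turner_handle=.015,board=0,mate_mid=.0115,mug=0,mill=0,jar=0,salt=0,bowl=0)
for n in("top","side"):
    C,_=snap(n,n+"0"); print(C[2][:3,3]); marks(n,C,zs)
s=manip.sense(); print(s["t"],s["tcp_pos"],s["tool_rot"],manip.get_calibration("wrist"))
E
```

```text
[ 0.47740296 -0.05758829  1.35935772]
top tray 0.62 [296. 214.] [ 556.8 -182.4    0. ]
top tray 0.17 [136. 243.] [461.7 309.1   0. ]
top pad 0.82 [262. 219.] [539.6 -79.6   5. ]
top spoon_mid 0.88 [139. 242.] [463.2 291.1  24.5]
top spoon_end 0.77 [ 96. 258.] [411.6 425.8  24.5]
top turner_mid 0.88 [294. 220.] [ 538.6 -176.3   15. ]
top turner_handle 0.76 [294. 187.] [ 638.2 -173.8   15. ]
top turner_handle 0.6 [122. 162.] [710.2 357.4  15. ]
top board 0.58 [136. 242.] [462.4 306.3   0. ]
top board 0.53 [ 94. 255.] [419.1 442.1   0. ]
top mate_mid 0.8 [322. 220.] [ 536.5 -261.4   11.5]
top mug 0.85 [213. 140.] [782.8  77.6   0. ]
top mug 0.17 [291. 190.] [ 630.9 -167.4    0. ]
top mill 0.91 [162. 142.] [776.  235.7   0. ]
top mill 0.44 [290. 189.] [ 633.3 -163.1    0. ]
top jar 0.82 [125. 164.] [707.4 352.1   0. ]
top salt 0.82 [400. 259.] [ 419.5 -506.3    0. ]
top salt 0.28 [ 96. 254.] [422.4 435.    0. ]
top bowl 0.84 [409. 213.] [ 562.1 -535.7    0. ]
top bowl 0.69 [ 94. 256.] [418.  440.1   0. ]
[0.14513765 0.82777431 0.7441733 ]
side tray 0.85 [291. 184.] [ 551.  -177.6    0. ]
[... 635 characters left out ...]
 276.] [716.  347.8   0. ]
side salt 0.59 [364. 148.] [ 416.2 -507.8    0. ]
side bowl 0.8 [325. 134.] [ 576.3 -542.2    0. ]
1.4 [ 0.20479769 -0.59048139  0.23131781] [9.86103498e-01 1.66132149e-01 8.18150991e-06 6.01620833e-06] {'fov_y': 64.3697123008506, 'cx': 253.52064763425972, 'cy': 198.07834829447447, 'k1': 0.0023244262647610305, 'tool_from_camera': array([[ 1.40457171e-03, -9.58055881e-01, -2.86578011e-01,
         7.24185446e-02],
       [ 9.99998756e-01,  1.14010706e-03,  1.08969874e-03,
        -4.45021744e-04],
       [-7.17262670e-04, -2.86579185e-01,  9.58056291e-01,
        -1.43594008e-01],
       [ 0.00000000e+00,  0.00000000e+00,  0.00000000e+00,
         1.00000000e+00]])}
```

View pics/top0.png

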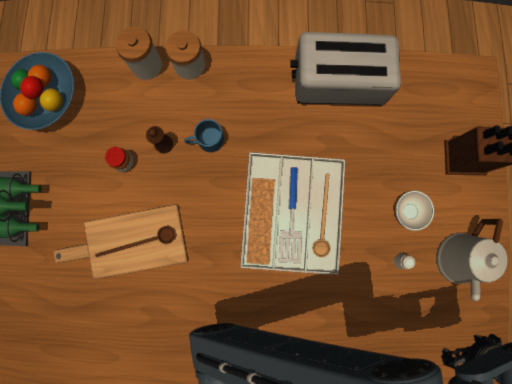

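View pics/side0.png

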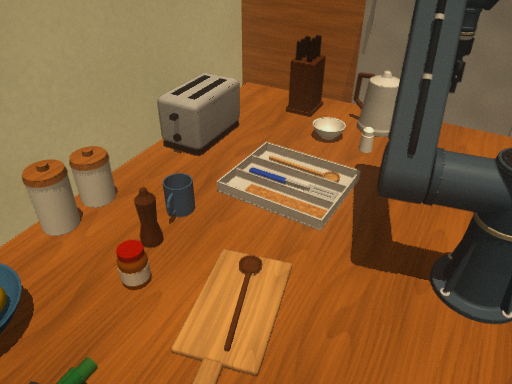

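```bash
cat >> h.py <<'E'
def shift(p_mm,yaw=None):
    """tool-axes shift (mm) and turn (deg) from measured pose to world p, tool-x yaw"""
    s=manip.sense(); M=R.from_quat(s["tool_rot"]).as_matrix()
    d=M.T@(np.array(p_mm)-1000*np.array(s["tcp_pos"])); y0=np.degrees(np.arctan2(M[1,0],M[0,0]))
    t=None if yaw is None else round((-(yaw-y0)+180)%360-180,1)
    print("shift",np.round(d,1),"turn",t,"| t",round(s["t"],2),"tcp",np.round(1000*np.array(s["tcp_pos"]),1),"yaw",round(y0,1))
E
python3 - <<'E'
from h import *
shift([480,-250,231],60); shift([500,0,231],90);shift([465,289,200],110)
E
```

```text
shift [ 3.716e+02 -2.315e+02  3.000e-01] turn -40.9 | t 1.4 tcp [ 204.8 -590.5  231.3] yaw 19.1
shift [ 4.724e+02 -4.612e+02  3.000e-01] turn -70.9 | t 1.4 tcp [ 204.8 -590.5  231.3] yaw 19.1
shift [ 534.  -745.7   31.3] turn -90.9 | t 1.4 tcp [ 204.8 -590.5  231.3] yaw 19.1
```

Request:
step_arm(targets="372 -232 0 -41;372 -232 0 -41;372 -232 0 -41;372 -232 0 -41;372 -232 0 -41;372 -232 0 -41;372 -232 0 -41;372 -232 0 -41;472 -461 0 -71;472 -461 0 -71;472 -461 0 -71;472 -461 0 -71", gripper=0.45, squeeze=40)

```text
t: 2.6
tcp_pos: [0.4872, -0.0798, 0.2315]
tool_rot: [0.705, 0.709, 0.0, 0.0]
force: [1.3, 0.3, 0.2]
finger_gap: 0.554
gripper_force: 0.0
```

Run:
```python
from h import *
print(manip.sense()["finger_gap"])
zs=dict(pad=.005,turner_mid=.015,turner_handle=.015,mate_mid=.0115)
C,_=snap("wrist","w0"); marks("wrist",C,zs)
shift([465,289,200],110)
```

```text
0.554413523394155
wrist pad 0.81 [293. 165.] [535.5 -74.6   5. ]
wrist turner_mid 0.85 [288. 240.] [ 532.1 -170.9   15. ]
wrist turner_handle 0.65 [368. 243.] [ 635.6 -174.5   15. ]
wrist mate_mid 0.6 [278. 298.] [ 522.4 -259.9   11.5]
shift [371.  -21.3  31.2] turn -19.8 | t 2.85 tcp [487.3 -81.9 231.5] yaw 90.2
```

Request:
step_arm(targets="371 -21 31 -20;371 -21 31 -20;371 -21 31 -20;371 -21 31 -20;371 -21 31 -20;371 -21 31 -20;371 -21 31 -20;371 -21 31 -20;371 -21 31 -20;371 -21 31 -20;371 -21 31 -20")

```text
t: 3.95
tcp_pos: [0.466, 0.2873, 0.2003]
tool_rot: [0.574, 0.819, -0.0, 0.0]
force: [-0.0, -0.4, -0.4]
finger_gap: 0.549
gripper_force: 0.0
```

```bash
cat >> h.py <<'E'
def axis(C,mask,z):
    """long-axis yaw & fit of a mask projected on plane z"""
    v,u=np.nonzero(mask); w=np.array([p2w(C,(a,b),z)[:2] for a,b in zip(u[::3],v[::3])])*1000
    c=w.mean(0); l=np.linalg.svd(w-c,full_matrices=False)[2][0]
    r=cv2.minAreaRect(w.astype(np.float32)); print("centroid",c.round(1),"yaw",round(np.degrees(np.arctan2(l[1],l[0])),1),"rect",np.round(r[0],1),np.round(r[1],1),round(r[2],1))
E
python3 - <<'E'
from h import *
zs=dict(spoon_mid=.0245,spoon_end=.0245,board=0)
C,_=snap("wrist","w1"); m=marks("wrist",C,zs)
r=manip.masks_of("wrist","spoon"); print(r[0]["p"]); axis(C,r[0]["pixels"],.03)
r=manip.masks_of("wrist","board"); print(r[0]["p"]); axis(C,r[0]["pixels"],.018)
C,_=snap("top"); r=manip.masks_of("top","board"); print(r[0]["p"]); axis(C,r[0]["pixels"],.018)
shift([465,289,200],110)
E
```

```text
wrist spoon_mid 0.95 [252. 184.] [466.  280.   24.5]
wrist spoon_end 0.56 [256.  24.] [417.2 425.9  24.5]
wrist board 0.63 [260. 155.] [465.8 309.1   0. ]
0.76
centroid [463.2 283.3] yaw -73.0 rect [446.7 300.9] [ 55.5 257.3] 22.8
0.92
centroid [457.9 337.6] yaw -81.4 rect [462.8 311.2] [177.5 298.8] 11.5
0.72
centroid [479.4 237.8] yaw -73.5 rect [473.5 260.5] [ 54.  157.3] 16.8
shift [ 0.2 -0.3  0.4] turn 0.1 | t 4.35 tcp [465.3 288.9 200.4] yaw 110.1
```

View pics/w1.png

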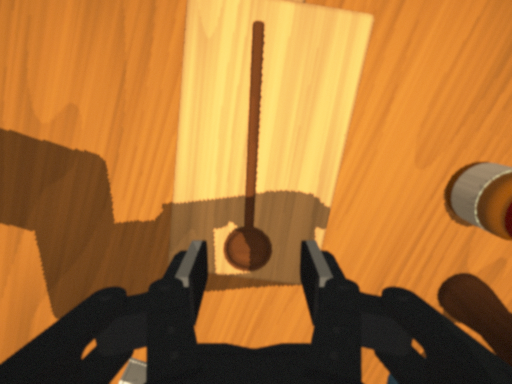

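Run:
```python
from h import *
C=cam("wrist")
b=p2w(C,(248,249),.0255); e=p2w(C,(258,22),.0245); a=p2w(C,(250.5,215),.0245)
d=e-b; u=d/np.linalg.norm(d); print(b*1000,e*1000,np.linalg.norm(d),np.degrees(np.arctan2(d[1],d[0])),np.degrees(np.arctan2(*(e-a)[[1,0]])))
m=b+u*.077*np.linalg.norm(d)/.229; print(m*1000)
y=np.degrees(np.arctan2(d[1],d[0]))
shift([*m[:2]*1000,90],y); shift([*m[:2]*1000,21],y)
```

```text
[487.606414   208.57002926  25.5       ] [417.51065825 429.88128138  24.5       ] 0.2321488429709024 107.57451976199128 107.90874500091985
[464.03709875 282.98472975  25.16375546]
shift [ -5.1  -3.2 110.4] turn 2.5 | t 4.35 tcp [465.3 288.9 200.4] yaw 110.1
shift [ -5.1  -3.2 179.4] turn 2.5 | t 4.35 tcp [465.3 288.9 200.4] yaw 110.1
```

Request:
step_arm(targets="-5 -3 50 2.5;-5 -3 100 2.5;-5 -3 145 2.5;-5 -3 165 2.5;-5 -3 175 2.5;-5 -3 179 2.5;-5 -3 179 2.5;-5 -3 179 2.5;-5 -3 179 2.5")

```text
t: 5.25
tcp_pos: [0.4651, 0.2839, 0.0227]
tool_rot: [0.59, 0.807, 0.001, 0.001]
force: [0.0, -0.1, -0.6]
finger_gap: 0.548
gripper_force: 0.0
```

Request:
step_arm(targets="0 0 0 0;0 0 0 0;0 0 0 0;0 0 0 0;0 0 0 0;0 0 0 0;0 0 0 0;0 0 0 0", gripper=1, squeeze=50)

```text
t: 6.05
tcp_pos: [0.4645, 0.2837, 0.022]
tool_rot: [0.59, 0.807, 0.0, 0.0]
force: [-0.6, -0.5, 5.7]
finger_gap: 0.107
gripper_force: 50.9
```

Request:
step_arm(targets="0 0 -10 0;0 0 -30 0;0 0 -70 0;0 0 -110 0;0 0 -110 0;0 0 -110 0")

```text
t: 6.65
tcp_pos: [0.4644, 0.2837, 0.1324]
tool_rot: [0.59, 0.807, 0.001, 0.001]
force: [-0.0, -0.2, 0.4]
finger_gap: 0.108
gripper_force: 50.2
```

Run:
```python
from h import *
s=manip.sense(); print(s["finger_gap"],s["gripper_force"],s["force"])
C,_=snap("wrist","w2"); 
# tray corners estimate from top: pad and tray masks
C2,_=snap("top")
for q,z in (("pad",.007),("tray",.038),("turner",.015),("mate_mid",.0115)):
    r=manip.masks_of("top",q); print(q,r[0]["p"]); axis(C2,r[0]["pixels"],z)
C3=C
marks("wrist",C,dict(spoon_mid=.125,spoon_end=.125))
shift([500,0,140],60); shift([537,-77,140],2)
```

```text
0.10821144716563778 50.2116197347641 [-0.03375964 -0.23806946  0.39594517]
pad 0.96
centroid [533.5 -71.4] yaw 177.3 rect [535.9 -72.1] [ 75.8 263.2] 86.5
tray 0.57
centroid [ 574.  -190.7] yaw -170.7 rect [ 558.5 -170.7] [290.9 345.1] 86.3
turner 0.97
centroid [ 520.1 -167.2] yaw 178.3 rect [ 552.5 -170.7] [ 62.1 286.1] 86.0
mate_mid 0.56
centroid [ 512.1 -262.5] yaw 175.7 rect [ 552.7 -258.4] [252.5  57.8] 0.2
wrist spoon_mid 0.74 [251. 258.] [464.7 277.5 125. ]
shift [-281.1  -51.1   -9.5] turn 47.6 | t 7.05 tcp [463.6 283.4 130.4] yaw 107.6
shift [-365.7  -39.2   -9.5] turn 105.6 | t 7.05 tcp [463.6 283.4 130.4] yaw 107.6
```

View pics/w2.png

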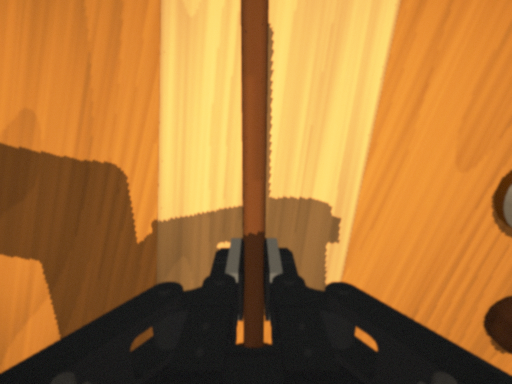

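Request:
step_arm(targets="-365 -39 -10 111;-365 -39 -10 111;-365 -39 -10 111;-365 -39 -10 111;-365 -39 -10 111;-365 -39 -10 111;-365 -39 -10 111;-365 -39 -10 111;-365 -39 -10 111;-365 -39 -10 111;-365 -39 -10 111;-365 -39 -10 111")

```text
t: 8.25
tcp_pos: [0.5372, -0.0763, 0.1408]
tool_rot: [0.999, 0.036, -0.0, -0.0]
force: [-0.0, 0.4, -0.3]
finger_gap: 0.109
gripper_force: 50.2
```

Request:
step_arm(targets="0 0 0 9;0 0 0 9;0 0 0 9")

```text
t: 8.55
tcp_pos: [0.5373, -0.0761, 0.141]
tool_rot: [0.999, -0.038, -0.0, -0.0]
force: [-0.1, 0.6, -0.1]
finger_gap: 0.107
gripper_force: 50.2
```

Run:
```python
from h import *
C,_=snap("wrist","w3"); marks("wrist",C,dict(pad=.005,spoon_mid=.135,spoon_end=.135))
r=manip.masks_of("wrist","tray"); print(r[0]["p"]); axis(C,r[0]["pixels"],.038)
shift([536,-72.5,110],-3.5);shift([536,-72.5,14],-3.5)
```

```text
wrist pad 0.66 [251. 193.] [531.3 -73.2   5. ]
wrist spoon_mid 0.96 [254. 260.] [529.6 -75.5 135. ]
wrist spoon_mid 0.43 [361.  71.] [ 621.4 -131.2  135. ]
0.73
centroid [ 563.4 -180.8] yaw -140.0 rect [ 530.  -169.3] [291.1 293. ] 86.4
shift [-1.7 -3.5 31.3] turn -1.0 | t 8.8 tcp [537.4 -76.1 141.3] yaw -4.5
shift [ -1.7  -3.5 127.3] turn -1.0 | t 8.8 tcp [537.4 -76.1 141.3] yaw -4.5
```

View pics/w3.png

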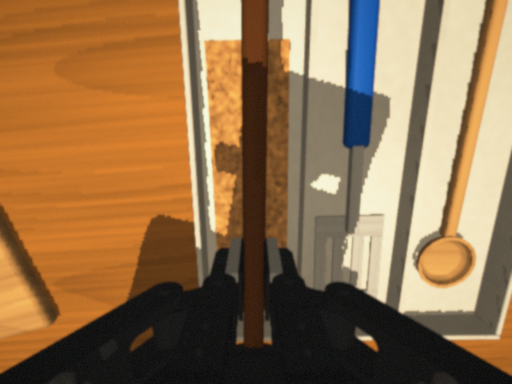

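Request:
step_arm(targets="1 -3.5 40 -1;1 -3.5 80 -1;1 -3.5 105 -1;1 -3.5 115 -1;1 -3.5 121 -1;1 -3.5 125 -1;1 -3.5 127 -1;1 -3.5 127 -1;1 -3.5 127 -1")

```text
t: 9.7
tcp_pos: [0.5393, -0.0729, 0.0152]
tool_rot: [1.0, -0.031, 0.001, 0.0]
force: [-0.6, 0.1, -0.6]
finger_gap: 0.108
gripper_force: 50.2
```

Request:
step_arm(targets="0 0 1 0;0 0 1.5 0;0 0 2 0;0 0 2 0")

```text
t: 10.1
tcp_pos: [0.5387, -0.0727, 0.0123]
tool_rot: [1.0, -0.031, -0.0, -0.0]
force: [0.4, -0.7, -0.2]
finger_gap: 0.108
gripper_force: 50.2
```

Request:
step_arm(targets="0 0 0.5 0;0 0 1 0;0 0 1.5 0;0 0 1.5 0")

```text
t: 10.5
tcp_pos: [0.5387, -0.0727, 0.011]
tool_rot: [1.0, -0.031, 0.0, -0.0]
force: [-0.3, 0.1, 3.1]
finger_gap: 0.107
gripper_force: 50.5
```

Request:
step_arm(targets="0 0 0 0;0 0 0 0;0 0 0 0;0 0 0 0;0 0 0 0", gripper=0.65)

```text
t: 11.0
tcp_pos: [0.5387, -0.0727, 0.0108]
tool_rot: [1.0, -0.031, 0.0, 0.0]
force: [0.3, -0.4, -1.1]
finger_gap: 0.348
gripper_force: 0.0
```

Request:
step_arm(targets="0 0 -10 0;0 0 -30 0;0 0 -75 0;0 0 -120 0;0 0 -120 0;0 0 -120 0")

```text
t: 11.6
tcp_pos: [0.5394, -0.0729, 0.1326]
tool_rot: [1.0, -0.031, 0.002, 0.001]
force: [-0.2, -1.0, -0.3]
finger_gap: 0.346
gripper_force: 0.0
```

Run:
```python
from h import *
shift([537,-173,150],-3.5)
```

```text
shift [  3.8 100.1 -17.3] turn -0.0 | t 11.6 tcp [539.4 -72.9 132.6] yaw -3.5
```

Request:
step_arm(targets="4 50 -18 0;4 100 -30 0;4 100 -40 0;4 100 -40 0;4 100 -40 0")

```text
t: 12.1
tcp_pos: [0.5353, -0.1715, 0.1695]
tool_rot: [1.0, -0.031, -0.002, -0.001]
force: [-0.6, 0.5, -0.3]
finger_gap: 0.353
gripper_force: 0.0
```

Run:
```python
from h import *
C,_=snap("wrist","w4"); marks("wrist",C,dict(turner_mid=.015,turner_handle=.015,spoon_mid=.0135,spoon_end=.0135))
C2,_=snap("top","top2"); marks("top",C2,dict(turner_mid=.015,turner_handle=.015,spoon_mid=.0135,spoon_end=.0135))
shift([537,-173,7],-3.5)
```

```text
wrist turner_mid 0.88 [251. 185.] [ 531.7 -168.5   15. ]
wrist turner_handle 0.87 [249.  80.] [ 631.  -172.9   15. ]
wrist turner_handle 0.21 [155. 184.] [538.9 -72.5  15. ]
wrist spoon_mid 0.84 [159. 186.] [536.4 -75.   13.5]
wrist spoon_mid 0.5 [254. 188.] [ 528.8 -170.8   13.5]
wrist spoon_end 0.85 [140.  16.] [688.  -81.5  13.5]
top turner_mid 0.61 [292. 221.] [ 533.4 -169.3   15. ]
top turner_mid 0.51 [294. 214.] [ 554.3 -175.6   15. ]
top turner_handle 0.57 [292. 188.] [ 635.3 -168.    15. ]
top spoon_mid 0.79 [260. 220.] [537.6 -73.1  13.5]
top spoon_end 0.93 [265. 167.] [698.5 -85.2  13.5]
shift [  0.4   0.6 163.7] turn 0.0 | t 12.6 tcp [ 536.6 -172.4  170.7] yaw -3.5
```

View pics/w4.png

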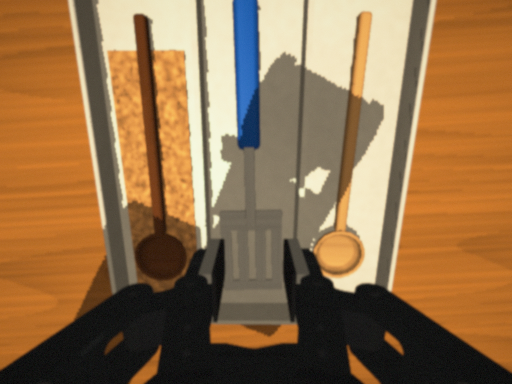

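Run:
```python
from h import *
C=cam("wrist"); 
a=p2w(C,(250.5,209),.014)*1000; b=p2w(C,(248.5,148),.019)*1000; h=p2w(C,(244.5,10),.018)*1000; print(a,b,h)
for v in (h-a,h-b): print(np.degrees(np.arctan2(v[1],v[0])))
y=np.degrees(np.arctan2(*(h-a)[[1,0]])); m=a+(b-a)*29/65; print(m)
shift([*m[:2],7],y)
```

```text
[ 507.54178637 -167.63907527   14.        ] [ 571.20151226 -169.71131048   19.        ] [ 688.44633924 -173.78166786   18.        ]
-1.9447242322242688
-1.9883237350046776
[ 535.94381792 -168.56361098   16.23076923]
shift [ -0.9  -3.8 163.7] turn -1.5 | t 12.6 tcp [ 536.6 -172.4  170.7] yaw -3.5
```

Request:
step_arm(targets="-1 -4 50 -1.5;-1 -4 100 -1.5;-1 -4 130 -1.5;-1 -4 150 -1.5;-1 -4 157 -1.5;-1 -4 161 -1.5;-1 -4 161 -1.5;-1 -4 161 -1.5")

```text
t: 13.4
tcp_pos: [0.5367, -0.1692, 0.011]
tool_rot: [1.0, -0.017, 0.001, 0.001]
force: [-1.1, -0.4, 0.8]
finger_gap: 0.349
gripper_force: 0.0
```

Request:
step_arm(targets="0 0 0 0;0 0 0 0;0 0 0 0;0 0 0 0;0 0 0 0;0 0 0 0;0 0 0 0", gripper=1, squeeze=80)

```text
t: 14.1
tcp_pos: [0.5365, -0.169, 0.0112]
tool_rot: [1.0, -0.018, 0.001, 0.0]
force: [-0.6, 0.6, 5.3]
finger_gap: 0.088
gripper_force: 79.2
```

Request:
step_arm(targets="0 0 -10 0;0 0 -30 0;0 0 -70 0;0 0 -120 0;0 0 -170 0;0 0 -203 0;0 0 -203 0;0 0 -203 0")

```text
t: 14.9
tcp_pos: [0.5356, -0.1686, 0.2138]
tool_rot: [1.0, -0.017, 0.001, 0.0]
force: [0.2, 0.6, -2.7]
finger_gap: 0.087
gripper_force: 78.4
```

Run:
```python
from h import *
C,_=snap("top"); r=[p2w(C,p,.018)*1000 for p in((86,220),(178,206),(187,263),(93,277),(54,255))]; print(np.round(r)); print(np.mean(r[:4],0))
for a,b in((0,1),(3,2)): d=r[a]-r[b]; print(np.degrees(np.arctan2(d[1],d[0])))
C=cam("side"); r=[p2w(C,p,.018)*1000 for p in((229,250),(291,263),(256,369),(174,351))]; print(np.round(r),np.mean(r,0))
for a,b in((3,0),(2,1)): d=r[a]-r[b]; print(np.degrees(np.arctan2(d[1],d[0])))
s=manip.sense(); print(s["force"],s["finger_gap"])
shift([464,309,214],101.5)
```

```text
[[528. 464.  18.]
 [575. 176.  18.]
 [404. 145.  18.]
 [354. 436.  18.]
 [417. 566.  18.]]
[465.03241174 305.29556658  18.        ]
99.36808525416589
99.83788976859044
[[560. 183.  18.]
 [406. 151.  18.]
 [350. 434.  18.]
 [508. 476.  18.]] [455.81338117 310.79787172  18.        ]
100.02454373642854
101.14744782065816
[ 0.74825575 -0.56196988 -2.01945628] 0.08612316827739408
shift [ -87.4 -474.4   -1.2] turn -103.5 | t 14.95 tcp [ 534.8 -168.1  212.3] yaw -2.0
```

Request:
step_arm(targets="-87 -474 -1 -102.5;-87 -474 -1 -102.5;-87 -474 -1 -102.5;-87 -474 -1 -102.5;-87 -474 -1 -102.5;-87 -474 -1 -102.5;-87 -474 -1 -102.5;-87 -474 -1 -102.5;-87 -474 -1 -102.5;-87 -474 -1 -102.5;-87 -474 -1 -102.5;-87 -474 -1 -102.5")

```text
t: 16.15
tcp_pos: [0.4633, 0.3088, 0.211]
tool_rot: [0.636, 0.772, -0.003, -0.001]
force: [0.3, -0.5, -1.0]
finger_gap: 0.084
gripper_force: 78.6
```

Request:
step_arm(targets="0 0 0 0;0 0 0 0")

```text
t: 16.35
tcp_pos: [0.4645, 0.3075, 0.2121]
tool_rot: [0.641, 0.768, -0.002, -0.001]
force: [0.5, -0.7, -1.0]
finger_gap: 0.087
gripper_force: 78.5
```

Run:
```python
from h import *
snap("side","s5"); C,_=snap("wrist"); marks("wrist",C,dict(turner_mid=.218,turner_handle=.218))
C,i=snap("top"); cv2.imwrite("pics/t5.png",i[130:300,40:360,::-1].repeat(2,0).repeat(2,1))
shift([464,308,214],100.8); s=manip.sense(); print(s["finger_gap"],s["gripper_force"],s["force"])
```

```text
wrist turner_mid 0.8 [258. 264.] [467. 305. 218.]
wrist turner_handle 0.63 [255.  50.] [447.8 401.6 218. ]
wrist turner_handle 0.49 [255. 256.] [464.8 309.4 218. ]
shift [ 0.6 -1.4 -0.4] turn -0.4 | t 16.6 tcp [465.5 307.7 213.6] yaw 100.4
0.08635353723117942 78.54631662368774 [-0.5895166   0.244778   -0.25226293]
```

View pics/s5.png

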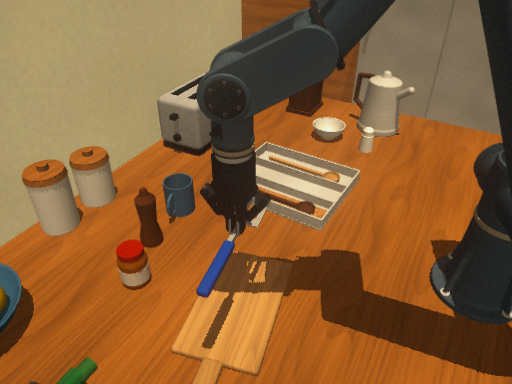

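View pics/t5.png

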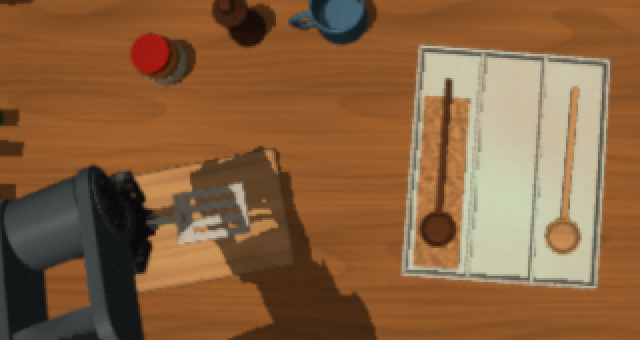

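Run:
```python
from h import *
f,c,T=cam("side"); Ti=np.linalg.inv(T)
m=np.array([.4655,.3065,.2176]); u=np.array([np.cos(np.radians(100.4)),np.sin(np.radians(100.4)),0])
for t in(-3,0,3):
  for x in(.036,.166):
    w=m+x*(u+[0,0,np.tan(np.radians(t))]); k=Ti[:3,:3]@w+Ti[:3,3]; s=k[:2]/k[2]; s*=1+c["k1"]*(s@s); print(t,x,(s*f+[c["cx"],c["cy"]]).round(1))
im=cv2.imread("pics/s5.png").astype(int); B=(im[:,:,0]>im[:,:,2]+60)&(im[:,:,0]>100); B[:,:190]=0;B[:,250:]=0;B[:225]=0
v,x=np.nonzero(B); print(v.min(),v.max(),x[v>v.max()-4].mean(),x[v<v.min()+4].mean())
```

```text
-3 0.036 [227.9 242.4]
-3 0.166 [199.6 297.5]
0 0.036 [227.9 241.6]
0 0.166 [199.2 293.9]
3 0.036 [227.9 240.8]
3 0.166 [198.8 290.2]
241 293 202.97058823529412 227.86111111111111
```

Level, aligned and centred; the dark spoon lies in its compartment. Handing in.

```bash
python3 -c "
from station import manip
print(manip.sign_off())"
```

```text
the job is handed in; nothing more can be done
None
```

I laid the dark spoon bowl-up on the cork pad, its handle pointing the same way as the others. The turner is held level by its shank about 20 cm above the middle of the board, handle along the board's handle; the job was handed in at about 17 s.

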